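# Clear the punch box lid and hold it open

### The arm

A 7-joint arm with a two-finger parallel gripper is mounted at the origin on the work surface. World frame = base frame: x ahead of the robot, y to its left, z up, the work surface at z = 0. Lengths are in m, angles in rad, forces in N, time in s.
With the tool pointing down it reaches from about 0.4 to 0.85 m from the base axis. Payload 10.4 kg.
Tool frame: the origin (TCP) lies at the very end of the fingers, on their centre line; the grasp point (between the pads) lies 19 mm behind it; z points along the fingers, y is the line along which they close (so a half turn about z gives the same grasp; the last joint's range is limited). The gripper opens to 87 mm and grips with 3 to 60 N. Pads are 19 mm wide; open, the fingers measure 117 mm over their backs; the gripper's body (75 mm by 190 mm) begins 51 mm behind the grasp point.
Start: joints at [-1.18, 0.332, -0.065, 1.46, 0.022, 1.35, -0.088], TCP at [0.251, 0.572, 0.223] pointing down, gripper open.
Joint ranges: [-2.6, 2.6], [-0.5, 2.12], [-1.47, 1.34], [0.16, 2.42], [-1.27, 4.41], [0.06, 2.06], [-2.6, 2.6]. Speed limits (rad/s): [2.22, 2.22, 2.79, 2.79, 3.14, 3.14, 3.14].

### API

Orientations are given as a unit quaternion [x, y, z, w].
In Python, from bench import read_state, cams, workorder gives the robot as it stands.
- The arm moves only by the shell command python3 -m crank 'ROWS' [FORCE]. ROWS is text: rows parted by semicolons, each of 5 numbers parted by spaces: the shift along the tool's x, y, z scaled (see below), then the turn about the tool's z scaled (see below), then the opening, from -1 (shut) to 1 (fully open). In form: dx dy dz yaw jaw; .... A call has 1 to 10 rows; each row shifts and turns the commanded pose from where the row before left it, along the tool's axes as they then stand; what a row does not reach is not made up. The controller multiplies each number of a shift by 200 mm and each number of a turn by 90 degrees. A row lasts 1/10 s, in which the tool goes at most 50 mm and 8.59 degrees, less where a joint would pass 70% of its speed; a pose out of reach is approached as far as the arm can. A call with a number of a shift or a turn outside -1 to 1 is refused whole. A call with a gripper value outside its range is refused whole. The fingers move at their own pace and stop on an object; FORCE is the grip in N (left out, the last holds). Time passes only in rows, so rows that do not move let the fingers close. It gives the time, the measured TCP pose, the force, the opening and the grip force at its end, in the units of the state.
- read_state(): the state, without advancing time (a new reading comes with each control period).
- cams.camera(name): name is "side" or "top"; returns a dict with "img" (420x560x3 uint8, blue, green, red), "K" (3x3 intrinsics, pixels), "xyz" and "attitude" of the camera in the world. Camera axes: x right, y down, z forward; pixel columns grow to the right and rows downward; lengths in m; the calibration is good to about 2 mm. A picture is of the moment at which its call begins. There is no depth.
- workorder.close_job(): hands the job in; it is judged then, once.
The state is a dict: "time": time; "joint_positions": joint angles; "joint_vel": joint speeds; "joint_torque": joint torques, N m; "ee_pos": TCP position; "eef_rot": TCP orientation; "ft_force": force on the tool from outside, world axes, zero at the start; "torque": the same for the moment, N m; "width": finger opening in m; "grip_force": force on a finger pad.
Only numpy, scipy, OpenCV 4.12 (cv2) and the standard library are available. Lean on these libraries where they do the work, as an engineer would, in place of code of your own. Each camera call takes 0.05 s, during which the arm holds its last target. There are 200 camera calls.

### The job

Pick up the pusher and sweep the four metal offcuts off the lid of the punch box into the blue scrap tray beside it; they are sharp, so do not touch them with the gripper, and do not raise the lid before all four are in the tray. Put the pusher back on the bench, standing as it was or on its side, clear of the tray and the box, then lift the lid to 60 degrees open (it has a red pull) and finish while still holding it there with the gripper, because it falls shut if let go. Leave the bottle, the can of punches and the hammer alone.

Things in the scene. Friction and masses are not known exactly. Their poses are not given: they have to be found in the camera images.
- punch_box: green steel box fixed to the bench, 160 (x) by 180 (y) by 62 mm high, with a hinged grey lid. Origin: centre of its underside; x points from the front (side of the red pull) to the hinge at the back, z up. The shut lid is a flat plate 8 mm thick, top 70.5 mm above the bench, spanning x -90 to +80 and y -115 to +115 mm in the box's frame, so it overhangs both sides by 25 mm
- lid_angle (a joint): hinge of the lid, rad: 0 shut, growing as the front edge rises, 1.047 = 60 degrees, stop at 1.9. The hinge is free, with no stay or spring: let go below upright, the lid falls shut. Lid and pull weigh 0.3 to 0.6 kg; 1 to 4 N upward at the pull lifts it
- lid_hinge (a point): point on the hinge axis, midway along it, at the back top edge of the box, 62.5 mm above the bench and 80 mm behind the box's centre; the hinge axis runs along the box's y axis
- lid: grey lid of the box with its red pull; origin on the hinge axis, midway along it, at the underside of the plate; x along the plate from the pull to the hinge, y along the hinge, z off its top face; turns with the lid
- lid_pull (a point): red barrel pull, 18 mm diameter, 30 mm long along box y, on a thin 12 mm wide stem at the middle of the lid's front edge, in the lid's plane. Origin: barrel centre, 200 mm from the hinge axis, 30 mm out from the edge, 66.5 mm above the bench when shut. Gripped across its flat ends it can pivot between the pads, gripper kept pointing down
- tray: loose blue scrap tray, open on top, 180 (x) by 170 (y) by 40 mm high, walls and floor 4 mm, 0.8 kg. Origin: centre of its underside, axes along its sides. It stands against the left or the right side of the box, about 6 mm off, its near wall under the lid's overhang, so what is pushed straight off that side edge of the lid drops into it
- pusher: loose hand pusher standing on the bench on the side of the box away from the tray: a bar 140 (x) by 26 (y) by 72 mm high, lower half black rubber, upper half wood, 0.13 to 0.2 kg. Origin: centre of its underside; x along its length, z up. Grip it from above across its 26 mm width, in the upper half
- brass_cut: brass offcut block, 30 by 22 by 14 mm, 0.07 kg; lies flat on the closed lid at the start with its edges at any yaw; origin at the centre of its underside
- copper_cut: copper offcut block, 26 by 26 by 12 mm, 0.07 kg; lies flat on the closed lid at the start with its edges at any yaw; origin at the centre of its underside
- steel_cut: dark steel offcut disc, 30 mm in diameter, 14 mm high, 0.075 kg; lies flat on the closed lid at the start with its edges at any yaw; origin at the centre of its underside
- yellow_cut: yellow-painted offcut bar, 34 by 18 by 14 mm, 0.03 kg; lies flat on the closed lid at the start with its edges at any yaw; origin at the centre of its underside
- bottle: bystander: water bottle with a white cap, 64 mm in diameter, 190 mm high, standing to the left; origin at the centre of its underside
- punch_can: bystander: copper can with dark punches sticking out, 80 mm in diameter, 140 mm high over all, standing to the right; origin at the centre of its underside
- hammer: bystander: hammer lying on the bench behind the box, roughly along the box's y axis; origin at the middle of its underside
- brass_cut_mid (a point): centre of the brass offcut, 7 mm above its underside
- copper_cut_mid (a point): centre of the copper offcut, 6 mm above its underside
- steel_cut_mid (a point): centre of the steel offcut, 7 mm above its underside
- yellow_cut_mid (a point): centre of the yellow offcut, 7 mm above its underside
Mind the look-alikes: they are no part of the job. Of the things like the pusher, leave any that is orange or purple; of the rest the larger one is meant.

How it is judged:
By the outcome, as a careful person would: the job done as asked, in the order asked, and still so for the second after the job is handed in, while the arm keeps its last pose, push and grip.
It also fails if it takes over 64 s, if anything falls off the work surface, if the arm or the gripper's body presses on something with over 40 N, if the wrist force passes 120 N, or if a joint passes its speed limit or range.

## Working session

There is one attempt and no reset: what is moved stays moved. The work goes in short steps, Python scripts to look and compute and a shell command to move; the robot and the scene stay as the last step left them, time stands still between calls to the robot, and variables do not carry over. Pictures are saved under pics/ and viewed, at most 10 in all, crops included, and the job is handed in when it is done.

```bash
mkdir -p pics; ls; python3 - <<'E'
from bench import read_state,cams,workorder
import cv2
s=read_state();print({k:s[k] for k in('time','ee_pos','eef_rot','width')})
for n in('top','side'):
    c=cams.camera(n);cv2.imwrite(f'pics/{n}0.png',c['img']);print(n,c['K'],c['xyz'],c['attitude'])
E
```

```text
pics
{'time': 0.0, 'ee_pos': array([0.25114509, 0.57189013, 0.22176762]), 'eef_rot': array([ 2.05401427e-01,  9.78677542e-01, -7.12766948e-04, -1.18650990e-04]), 'width': 0.08695075332592657}
top [[472.19399296   0.         273.01040307]
 [  0.         472.19399296 209.76433941]
 [  0.           0.           1.        ]] [0.27885318 0.00827225 1.64748329] [ 0.71477625 -0.69386983  0.06674011 -0.05643879]
side [[488.26510852   0.         280.91677864]
 [  0.         488.26510852 209.27409177]
 [  0.           0.           1.        ]] [0.48184727 1.13029838 0.73985996] [-0.04527344  0.86502317 -0.49930599  0.01946182]
```

View pics/top0.png

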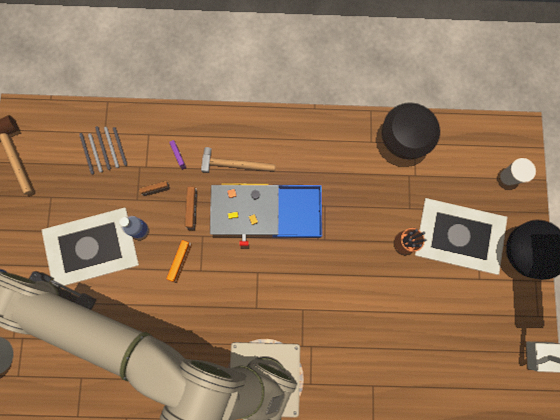

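View pics/side0.png

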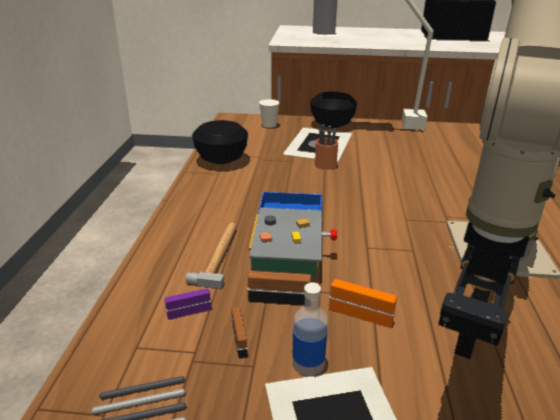

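Top view: box lid at (245,210), tray at (299,211), red pull at (244,243). Things like the pusher are wood/black at (191,208), small wood/black at (154,188), orange at (178,261) and purple at (177,154). The one meant is (191,208): it is not orange or purple, it is the larger of the other two, and it stands next to the box on the side away from the tray. I'll confirm this in a crop.

```bash
python3 - <<'E'
import cv2,numpy as np
t=cv2.imread('pics/top0.png')[135:290,130:330];s=cv2.imread('pics/side0.png')[185:365,150:350]
a=cv2.resize(t,None,fx=4,fy=3.87,interpolation=cv2.INTER_CUBIC)
a=cv2.resize(t,(800,600)[:2] if 0 else (800,620),interpolation=cv2.INTER_CUBIC)[:600]
cv2.imwrite('pics/topc.png',a)
cv2.imwrite('pics/sidec.png',cv2.resize(s,(660,594),interpolation=cv2.INTER_CUBIC))
E
cat > h.py <<'E'
import numpy as np,cv2
from scipy.spatial.transform import Rotation as R
C={'top':([472.194,273.0104,209.7643],[0.27885318,0.00827225,1.64748329],[0.71477625,-0.69386983,0.06674011,-0.05643879]),
'side':([488.26511,280.91678,209.27409],[0.48184727,1.13029838,0.73985996],[-0.04527344,0.86502317,-0.49930599,0.01946182])}
def ray(n,uv):
    (f,cx,cy),p,q=C[n]; d=R.from_quat(q).apply([(uv[0]-cx)/f,(uv[1]-cy)/f,1]); return np.array(p),d
def atz(n,uv,z):
    p,d=ray(n,uv); return p+d*(z-p[2])/d[2]
def proj(n,X):
    (f,cx,cy),p,q=C[n]; v=R.from_quat(q).inv().apply(np.asarray(X)-p); return v[...,:2]/v[...,2:]*f+[cx,cy]
def tri(a,b):
    p,d=ray('top',a);q,e=ray('side',b); t=np.linalg.lstsq(np.c_[d,-e],q-p,rcond=None)[0]
    A=p+d*t[0];B=q+e*t[1]; return (A+B)/2,np.linalg.norm(A-B)
E
```

```text
(no output)
```

View pics/topc.png

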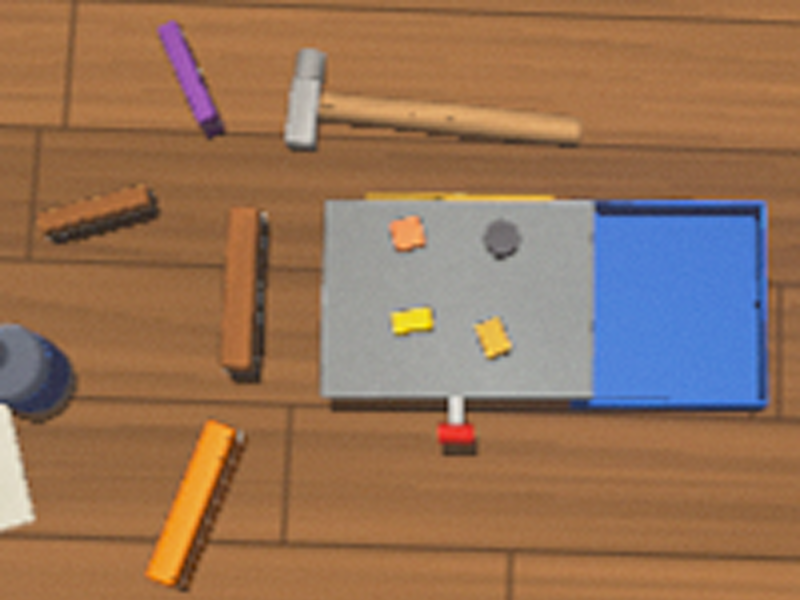

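View pics/sidec.png

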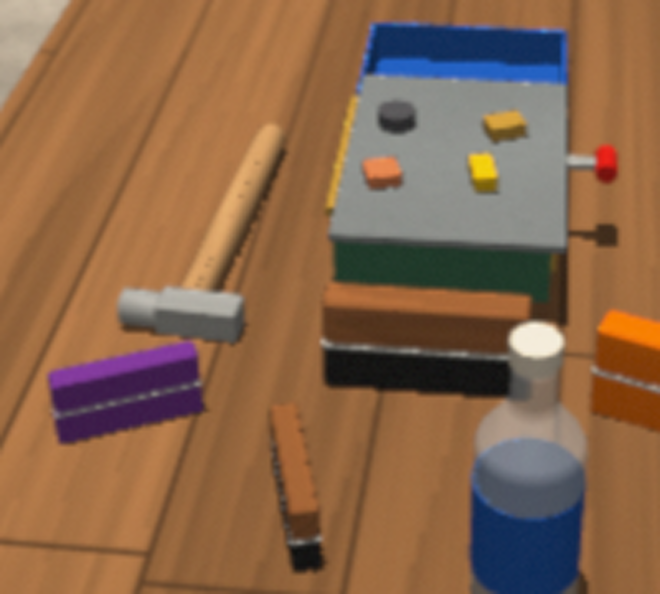

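The crops confirm it: the large wood-on-black bar at (191,208) is the pusher. The other wooden bar at (154,188) is clearly smaller. Next I measure from both views.

```bash
python3 - <<'E'
from h import *
np.set_printoptions(precision=4,suppress=True)
T=lambda x,y:(130+x/4-.4,135+y/4-.4)
S=lambda x,y:(150+x*200/660-.35,185+y*180/594-.35)
P={'lidBL':((326,201),(332,236)),'lidFL':((321,396),(566,245)),'lidFR':((594,396),(566,80)),'lidBR':((594,201),(364,77)),
'pull':((456,433),(607,163)),
'pushTop_b':((243,208),(329,296)),'pushTop_f':((237,369),(529,308)),
'cu':((407,232),(382,168)),'st':((501,237),(396,112)),'ye':((412,320),(482,168)),'br':((492,335),(504,122))}
for k,(a,b) in P.items(): print(k,*tri(T(*a),S(*b)))
for k,z in(('cu',.082),('st',.084),('ye',.084),('br',.084)): print(k,atz('top',T(*P[k][0]),z))
print('trayFR',atz('top',T(768,408),.04),'trayBR',atz('top',T(768,201),.04),'trayFL',atz('top',T(586,408),.04))
print('bottle cap',tri(T(-5,350),S(536,345)))
E
```

```text
lidBL [0.6373 0.2031 0.0693] 0.0004207249233269001
lidFL [0.4703 0.1984 0.0715] 0.0022626422320883763
lidFR [ 0.4767 -0.0302  0.0744] 0.0019411239864919189
lidBR [ 0.6452 -0.0259  0.0685] 0.001029783787898228
pull [0.4424 0.0844 0.0692] 0.0012609518215189336
pushTop_b [0.6287 0.2733 0.0703] 0.00029932516404323193
pushTop_f [0.4922 0.2703 0.0693] 0.004011782915149803
cu [0.61   0.1318 0.0827] 0.001175324289646031
st [0.6085 0.0522 0.0836] 0.002092721892428913
ye [0.5353 0.1243 0.0833] 0.0023952814253842213
br [0.5238 0.0568 0.0835] 0.0007029946957947129
cu [0.6096 0.1319 0.082 ]
st [0.6074 0.0522 0.084 ]
ye [0.534  0.1242 0.084 ]
br [0.5234 0.0568 0.084 ]
trayFR [ 0.4743 -0.1804  0.04  ] trayBR [ 0.6562 -0.1785  0.04  ] trayFL [ 0.4695 -0.0244  0.04  ]
bottle cap (array([0.4858, 0.4418, 0.1783]), np.float64(0.002105535883717322))
```

```bash
cat >> h.py <<'E'
B=np.array([.5624,.0866]);yb=.028
def world(x,y): return B+R.from_euler('z',yb).apply([x,y,0])[:2]
def to(target,yaw):
    "rows units from present pose to target TCP, with tool y at 90deg+yaw"
    from bench import read_state
    s=read_state();r=R.from_quat(s['eef_rot']);m=r.as_matrix()
    now=np.arctan2(m[1,1],m[0,1])-np.pi/2
    d=r.inv().apply(np.array(target)-s['ee_pos'])
    print('t',round(s['time'],2),'pos',s['ee_pos'].round(4),'tilt',m[:,2].round(4),'units',(d/.2).round(4),'yaw units',round(-np.degrees(yaw-now)/90,4),'w',round(s['width'],4),'grip',round(s['grip_force'],1),'F',s['ft_force'].round(1),'q',s['joint_positions'].round(2))
E
python3 -m crank '0 0 -0.05 -0.0926 0.29;0 0 -0.05 -0.0926 0.29;0 0 0 -0.0926 0.29;0 0 0 0 0.29;0 0 0 0 0.29' 40
python3 -c "
from h import *
to([.5605,.2718,.12],.024)"
```

```text
time: 0.6
ee_pos: [0.2513, 0.572, 0.2421]
eef_rot: [-0.009, 1.0, -0.0, -0.0]
ft_force: [-0.7, -0.1, 0.1]
width: 0.0586
grip_force: 0.0
t 0.6 pos [0.2513 0.572  0.2421] tilt [-3.e-04 -7.e-04 -1.e+00] units [-1.5188 -1.5282  0.6109] yaw units -0.0038 w 0.0586 grip 0.0 F [-0.7 -0.1  0.1] q [-1.14  0.33 -0.12  1.43  0.04  1.39  0.33]
```

```bash
python3 -m crank '-0.15 -0.15 0 0 0.29;-0.15 -0.15 0 0 0.29;-0.15 -0.15 0 0 0.29;-0.15 -0.15 0 0 0.29;-0.15 -0.15 0 0 0.29;-0.15 -0.15 0 0 0.29;-0.15 -0.15 0 0 0.29;-0.15 -0.15 0 0 0.29;-0.15 -0.15 0 -0.004 0.29;-0.15 -0.15 0 0 0.29'
python3 -m crank '0 0 0.12 0 0.29;0 0 0.12 0 0.29;0 0 0.12 0 0.29;0 0 0.12 0 0.29;0 0 0 0 0.29;0 0 0 0 0.29'
python3 -c "
from h import *
to([.5605,.2718,.036],.024)
from bench import cams
for n in('top','side'): cv2.imwrite(f'pics/{n}1.png',cams.camera(n)['img'])
a=cv2.imread('pics/top1.png')[135:290,130:330];b=cv2.imread('pics/side1.png')[185:365,150:350]
cv2.imwrite('pics/both1.png',np.hstack([cv2.resize(a,(400,310)),cv2.resize(b,(400,360))[:310]]))"
```

```text
time: 1.6
ee_pos: [0.5591, 0.2779, 0.2423]
eef_rot: [-0.012, 1.0, -0.0, -0.0]
ft_force: [-0.2, 0.4, 0.4]
width: 0.056
grip_force: 0.0
time: 2.2
ee_pos: [0.5581, 0.2793, 0.1468]
eef_rot: [-0.013, 1.0, -0.0, -0.0]
ft_force: [-0.7, 0.0, 1.2]
width: 0.0562
grip_force: 0.0
t 2.2 pos [0.5581 0.2793 0.1468] tilt [-5.e-04 -3.e-04 -1.e+00] units [-0.0113 -0.0375  0.5541] yaw units 0.0018 w 0.0562 grip 0.0 F [-0.7  0.   1.2] q [-0.62  0.38  0.11  1.57 -0.04  1.2   1.09]
```

View pics/both1.png

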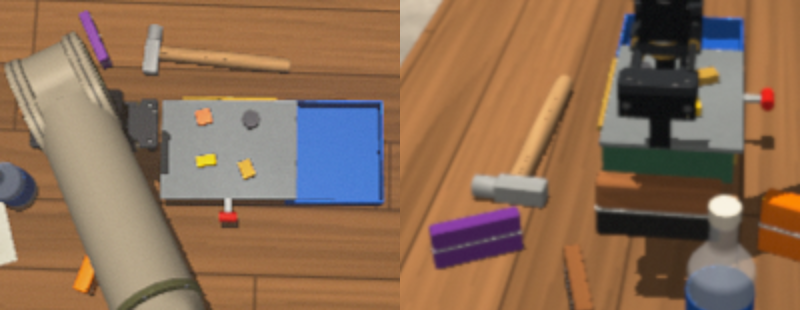

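The fingers hang above the middle of the pusher (side half, about (660,140), with the pusher at 597–740), and nothing has moved. I descend and grip.

```bash
python3 -m crank '-0.011 -0.037 0.1 0 0.29;0 0 0.1 0 0.29;0 0 0.1 0 0.29;0 0 0.1 0 0.29;0 0 0.08 0 0.29;0 0 0.074 0 0.29;0 0 0 0 0.29'
python3 -c "
from h import *
to([.5605,.2718,.036],.024)"
python3 -m crank '0 0 0 0 -0.6;0 0 0 0 -0.6;0 0 0 0 -0.6;0 0 0 0 -0.6;0 0 0 0 -0.6;0 0 0 0 -0.6' 45
```

```text
time: 3.0
ee_pos: [0.5598, 0.2716, 0.0342]
eef_rot: [-0.014, 1.0, -0.001, -0.001]
ft_force: [-0.9, 0.4, 0.8]
width: 0.0562
grip_force: 0.0
t 3.0 pos [0.5598 0.2716 0.0342] tilt [-0.0021 -0.0011 -1.    ] units [-0.0037  0.0009 -0.0092] yaw units 0.003 w 0.0562 grip 0.0 F [-0.9  0.4  0.8] q [-0.6   0.49  0.1   1.66 -0.06  0.99  1.12]
time: 3.6
ee_pos: [0.5608, 0.2721, 0.0362]
eef_rot: [-0.014, 1.0, 0.0, 0.0]
ft_force: [-0.6, -1.0, 2.9]
width: 0.0256
grip_force: 44.8
```

```bash
python3 -m crank '0 0 -0.1 0 -0.6;0 0 -0.15 0 -0.6;0 0 -0.15 0 -0.6;0 0 -0.15 0 -0.6;0 0 0 0 -0.6;0 0 0 0 -0.6'
python3 -c "
from h import *
to([*world(.004,.095),.1107],.028);to([*world(.004,-.125),.1107],.028)"
```

```text
time: 4.2
ee_pos: [0.5606, 0.272, 0.1458]
eef_rot: [-0.014, 1.0, 0.0, 0.0]
ft_force: [-0.2, -0.3, -2.6]
width: 0.0255
grip_force: 44.8
t 4.2 pos [0.5606 0.272  0.1458] tilt [ 5.e-04  5.e-04 -1.e+00] units [-0.0024 -0.4522  0.1755] yaw units 0.0005 w 0.0255 grip 44.8 F [-0.2 -0.3 -2.6] q [-0.61  0.38  0.11  1.57 -0.04  1.2   1.11]
t 4.2 pos [0.5606 0.272  0.1458] tilt [ 5.e-04  5.e-04 -1.e+00] units [-1.4000e-03 -1.5522e+00  1.7500e-01] yaw units 0.0005 w 0.0255 grip 44.8 F [-0.2 -0.3 -2.6] q [-0.61  0.38  0.11  1.57 -0.04  1.2   1.11]
```

```bash
python3 -m crank '0 -0.11 0 0 -0.6;-0.002 -0.12 0 0 -0.6;0 -0.12 0 0 -0.6;0 -0.1 0 0 -0.6;0 0 0.06 0 -0.6;0 0 0.06 0 -0.6;0 0 0.03 0 -0.6;0 0 0 0 -0.6;0 0 0 0 -0.6'
python3 -c "
from h import *
to([*world(.004,-.125),.1107],.028)
from bench import cams
b=cams.camera('side')['img'];cv2.imwrite('pics/side2.png',cv2.resize(b[185:305,210:370],(640,480),interpolation=cv2.INTER_CUBIC))"
```

```text
time: 5.1
ee_pos: [0.5633, 0.1828, 0.1154]
eef_rot: [-0.015, 1.0, -0.0, -0.0]
ft_force: [-0.3, -0.5, -1.0]
width: 0.0256
grip_force: 44.8
t 5.1 pos [0.5633 0.1828 0.1154] tilt [-6.e-04 -0.e+00 -1.e+00] units [ 3.0000e-04 -1.1056e+00  2.3600e-02] yaw units 0.0013 w 0.0256 grip 44.8 F [-0.3 -0.5 -1. ] q [-0.51  0.34  0.15  1.69 -0.05  1.12  1.25]
```

View pics/side2.png

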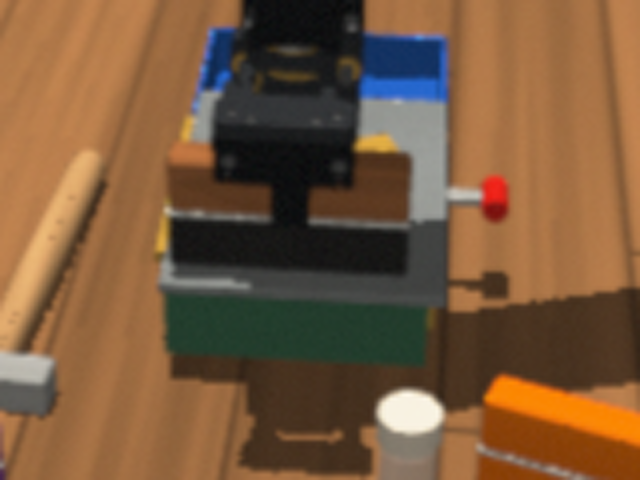

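The bar sits level on the lid, left of all four offcuts. It spans columns 168–408 of the lid's 160–445 and covers the yellow one (380,143). I lower it a little and sweep.

```bash
python3 -m crank '0 0 0.01 0 -0.6;0 0 0.01 0 -0.6;0 0 0 0 -0.6;0 0 0 0 -0.6'
python3 -m crank '0 -0.04 0 0 -0.6;0 -0.06 0 0 -0.6;0 -0.06 0 0 -0.6;0 -0.06 0 0 -0.6;0 -0.06 0 0 -0.6;0 -0.06 0 0 -0.6;0 -0.06 0 0 -0.6;0 -0.06 0 0 -0.6'
python3 -c "
from h import *
to([*world(.004,-.125),.1110],.028)"
```

```text
time: 5.55
ee_pos: [0.5636, 0.182, 0.1118]
eef_rot: [-0.014, 1.0, 0.0, 0.0]
ft_force: [0.0, 0.5, -1.4]
width: 0.0255
grip_force: 44.8
time: 6.35
ee_pos: [0.5663, 0.0893, 0.1118]
eef_rot: [-0.014, 1.0, 0.0, 0.0]
ft_force: [0.1, 1.7, -1.4]
width: 0.0255
grip_force: 44.8
t 6.35 pos [0.5663 0.0893 0.1118] tilt [ 2.e-04  4.e-04 -1.e+00] units [ 5.000e-04 -6.378e-01  3.800e-03] yaw units 0.0006 w 0.0255 grip 44.8 F [ 0.1  1.7 -1.4] q [-0.4   0.31  0.19  1.75 -0.06  1.1   1.41]
```

```bash
python3 -m crank '0 -0.06 0 0 -0.6;0 -0.06 0 0 -0.6;0 -0.06 0 0 -0.6;0 -0.06 0 0 -0.6;0 -0.06 0 0 -0.6;0 -0.06 0 0 -0.6;0 -0.06 0 0 -0.6;0 -0.06 0 0 -0.6;0 -0.06 0 0 -0.6;0 -0.05 0 0 -0.6'
python3 -m crank '0 -0.04 0 0 -0.6;0 0 0 0 -0.6;0 0 0 0 -0.6;0 0 0 0 -0.6'
python3 -c "
from h import *
to([*world(.004,-.125),.1110],.028)"
```

```text
time: 7.35
ee_pos: [0.5695, -0.0295, 0.1116]
eef_rot: [-0.014, 1.0, -0.0, -0.0]
ft_force: [-0.1, 0.0, -0.8]
width: 0.0255
grip_force: 44.8
time: 7.75
ee_pos: [0.5699, -0.0351, 0.1117]
eef_rot: [-0.015, 1.0, 0.0, -0.0]
ft_force: [-0.1, 0.1, -1.7]
width: 0.0259
grip_force: 44.8
t 7.75 pos [ 0.5699 -0.0351  0.1117] tilt [-0.e+00  4.e-04 -1.e+00] units [ 0.0005 -0.0156  0.0036] yaw units 0.0011 w 0.0259 grip 44.8 F [-0.1  0.1 -1.7] q [-0.23  0.3   0.26  1.75 -0.09  1.09  1.65]
```

```bash
python3 -m crank '0 0 -0.1 0 -0.6;0 0 -0.1 0 -0.6;0 0.2 0 0 -0.6;0 0.25 0 0 -0.6;0 0.25 0 0 -0.6;0 0.25 0 0 -0.6;0 0.25 0 0 -0.6;0 0.25 0 0 -0.6;0 0.08 0 0 -0.6;0 0 0 0 -0.6'
python3 -c "
from h import *
to([.5608,.2721,.0372],.024)
from bench import cams
a=cams.camera('top')['img'][170:255,160:335];b=cams.camera('side')['img'][185:305,210:370]
cv2.imwrite('pics/l3.png',np.hstack([cv2.resize(a,(440,214),interpolation=cv2.INTER_CUBIC).repeat(1,0),cv2.resize(b,(285,214),interpolation=cv2.INTER_CUBIC)]))"
```

```text
time: 8.75
ee_pos: [0.5594, 0.2745, 0.1513]
eef_rot: [-0.018, 1.0, 0.001, -0.001]
ft_force: [0.2, -0.4, -1.5]
width: 0.0253
grip_force: 44.8
t 8.75 pos [0.5594 0.2745 0.1513] tilt [-0.001   0.0013 -1.    ] units [-0.007  -0.0131  0.5703] yaw units 0.0072 w 0.0253 grip 44.8 F [ 0.2 -0.4 -1.5] q [-0.61  0.37  0.1   1.56 -0.04  1.21  1.11]
```

View pics/l3.png

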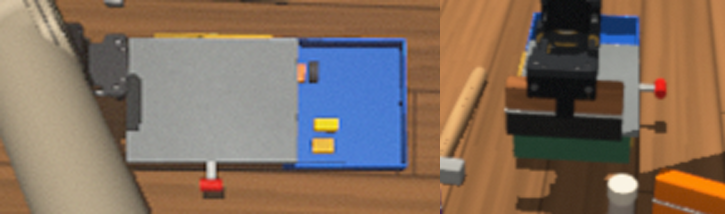

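The lid is clear. Yellow (326,125), brass (323,145), steel (313,72) and copper (301,72) all show on the tray side; I'll check copper again once the arm is clear. Now I put the pusher back where it stood.

```bash
python3 -m crank '-0.004 -0.01 0.1 0.004 -0.6;0 0 0.12 0 -0.6;0 0 0.12 0 -0.6;0 0 0.1 0 -0.6;0 0 0.06 0 -0.6;0 0 0.03 0 -0.6;0 0 0.02 0 -0.6;0 0 0 0 -0.6;0 0 0 0 -0.6'
python3 -c "
from h import *
to([.5608,.2721,.0365],.024)"
```

```text
time: 9.75
ee_pos: [0.5624, 0.2682, 0.0426]
eef_rot: [-0.011, 1.0, 0.0, 0.001]
ft_force: [-0.3, 0.4, -0.9]
width: 0.0253
grip_force: 44.8
t 9.75 pos [0.5624 0.2682 0.0426] tilt [ 1.1e-03  7.0e-04 -1.0e+00] units [0.0077 0.0196 0.0306] yaw units -0.001 w 0.0253 grip 44.8 F [-0.3  0.4 -0.9] q [-0.59  0.48  0.09  1.66 -0.05  1.    1.11]
```

```bash
python3 -m crank '0.008 0.02 0.012 0 -0.6;0 0 0.012 0 -0.6;0 0 0.006 0 -0.6;0 0 0 0 -0.6;0 0 0 0 -0.6'
python3 -m crank '0 0 0 0 0.29;0 0 0 0 0.29;0 0 0 0 0.29;0 0 0 0 0.29;0 0 0 0 0.29'
python3 -m crank '0 0 -0.1 0 0.29;0 0 -0.2 0 0.29;0 0 -0.25 0 0.29;0 0 -0.25 0 0.29;0 0 0 0 0.29;0 0 0 0 0.29'
python3 -c "
from h import *
to([*world(-.120,0),.17],.028)"
```

```text
time: 10.25
ee_pos: [0.5601, 0.2726, 0.0362]
eef_rot: [-0.012, 1.0, 0.0, 0.0]
ft_force: [-2.4, 0.5, 4.7]
width: 0.0258
grip_force: 44.8
time: 10.75
ee_pos: [0.5603, 0.2719, 0.0357]
eef_rot: [-0.011, 1.0, -0.0, 0.0]
ft_force: [0.1, -0.0, 0.4]
width: 0.0537
grip_force: 0.0
time: 11.35
ee_pos: [0.5608, 0.2723, 0.197]
eef_rot: [-0.011, 1.0, 0.001, 0.001]
ft_force: [-0.6, 0.5, -1.2]
width: 0.0558
grip_force: 0.0
t 11.35 pos [0.5608 0.2723 0.197 ] tilt [ 0.0023  0.0015 -1.    ] units [ 0.6132 -0.9317  0.1324] yaw units -0.0035 w 0.0558 grip 0.0 F [-0.6  0.5 -1.2] q [-0.61  0.34  0.11  1.51 -0.04  1.29  1.09]
```

```bash
python3 -m crank '0.1 -0.15 0 -0.003 0.29;0.1 -0.15 0 0 0.29;0.1 -0.155 0 0 0.29;0.1 -0.155 0 0 0.29;0.1 -0.155 0 0 0.29;0.1 -0.155 0 0 0.29;0 0 0.1 0 0.29;0 0 0 0 0.29;0 0 0 0 0.29'
python3 -c "
from h import *
to([*world(-.120,0),.0525],.028)
from bench import cams
a=cams.camera('top')['img'][150:270,160:335];b=cams.camera('side')['img'][160:305,210:370]
cv2.imwrite('pics/l4.png',np.hstack([cv2.resize(a,(437,300),interpolation=cv2.INTER_CUBIC),cv2.resize(b,(331,300),interpolation=cv2.INTER_CUBIC)]))"
```

```text
time: 12.25
ee_pos: [0.4446, 0.0852, 0.175]
eef_rot: [-0.014, 1.0, -0.0, -0.001]
ft_force: [0.3, 0.4, 1.7]
width: 0.0565
grip_force: 0.0
t 12.25 pos [0.4446 0.0852 0.175 ] tilt [-2.e-03 -6.e-04 -1.e+00] units [ 0.0098 -0.009   0.6125] yaw units -0.0001 w 0.0565 grip 0.0 F [0.3 0.4 1.7] q [-0.47 -0.02  0.18  1.97  0.    1.2   1.31]
```

View pics/l4.png

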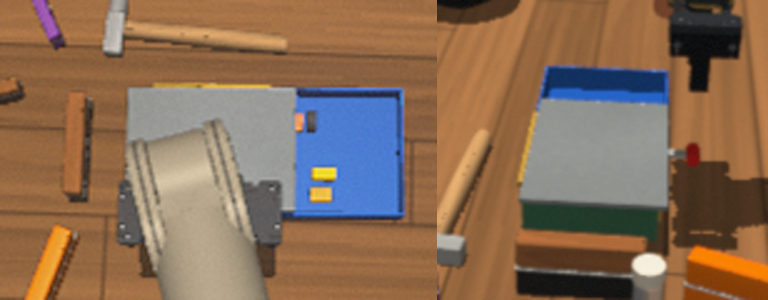

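The lid is empty in both views. In the top half, copper (299,122) and steel (311,122) lie inside the tray wall, and yellow (323,173) and brass (320,195) are further in. The pusher stands at (76,145), clear of the box, with the fingers above the pull. I descend to grip it.

```bash
python3 -m crank '0.01 -0.009 0.12 0 0.29;0 0 0.14 0 0.29;0 0 0.14 0 0.29;0 0 0.12 0 0.29;0 0 0.06 0 0.29;0 0 0.03 0 0.29;0 0 0 0 0.29;0 0 0 0 0.29'
python3 -c "
from h import *
to([*world(-.120,0),.0525],.028)"
```

```text
time: 13.15
ee_pos: [0.4439, 0.0833, 0.0547]
eef_rot: [-0.014, 1.0, 0.0, 0.001]
ft_force: [0.7, 0.1, 0.3]
width: 0.0562
grip_force: 0.0
t 13.15 pos [0.4439 0.0833 0.0547] tilt [ 1.3e-03  5.0e-04 -1.0e+00] units [ 0.0075 -0.0003  0.0109] yaw units -0.0004 w 0.0562 grip 0.0 F [0.7 0.1 0.3] q [-0.46  0.13  0.18  2.1  -0.03  0.92  1.34]
```

```bash
python3 -m crank '0.007 0 0.006 0 0.29;0 0 0 0 0.29;0 0 0 0 -0.6;0 0 0 0 -0.6;0 0 0 0 -0.6;0 0 0 0 -0.6;0 0 0 0 -0.6' 25
python3 -c "
from h import *
to([*world(-.120,0),.0525],.028)
P=lambda t:np.array([-.2*np.cos(t)+.004*np.sin(t),.2*np.sin(t)+.004*np.cos(t)])
a=np.radians(np.linspace(0,60,19));p=np.array([P(t) for t in a])
d=np.diff(p,axis=0)/.2
print(np.c_[-d[:,0],-d[:,1]].round(3).tolist(),p[-1]-p[0])"
```

```text
time: 13.85
ee_pos: [0.4418, 0.0833, 0.0526]
eef_rot: [-0.014, 1.0, 0.0, 0.0]
ft_force: [0.1, 2.3, 0.0]
width: 0.0299
grip_force: 25.0
t 13.85 pos [0.4418 0.0833 0.0526] tilt [ 1.e-04  5.e-04 -1.e+00] units [-0.0032 -0.0006  0.0003] yaw units -0.0003 w 0.0299 grip 25.0 F [0.1 2.3 0. ] q [-0.46  0.13  0.18  2.1  -0.03  0.91  1.34]
[[-0.003, -0.058], [-0.006, -0.058], [-0.01, -0.057], [-0.013, -0.057], [-0.016, -0.056], [-0.019, -0.055], [-0.023, -0.054], [-0.026, -0.052], [-0.029, -0.051], [-0.032, -0.049], [-0.034, -0.047], [-0.037, -0.045], [-0.04, -0.043], [-0.042, -0.04], [-0.044, -0.038], [-0.046, -0.035], [-0.048, -0.032], [-0.05, -0.03]] [0.1034641  0.17120508]
```

Width 29.9 mm at 25 N means the pull is gripped. I lift along the arc.

```bash
python3 -m crank '-0.003 0 -0.058 0 -0.6;-0.006 0 -0.058 0 -0.6;-0.01 0 -0.057 0 -0.6;-0.013 0 -0.057 0 -0.6;-0.016 0 -0.056 0 -0.6;-0.019 0 -0.055 0 -0.6;-0.023 0 -0.054 0 -0.6;0 0 0 0 -0.6;0 0 0 0 -0.6'
python3 -c "
from h import *
t=np.radians(7*60/18);x=.08-.2*np.cos(t)+.004*np.sin(t);z=.0625+.2*np.sin(t)+.004*np.cos(t)-.014
to([*world(x,0),z],.028)"
```

```text
time: 14.75
ee_pos: [0.4598, 0.0838, 0.132]
eef_rot: [-0.014, 1.0, 0.0, -0.0]
ft_force: [-1.9, 5.2, -1.6]
width: 0.0297
grip_force: 25.0
t 14.75 pos [0.4598 0.0838 0.132 ] tilt [-3.e-04  5.e-04 -1.e+00] units [-0.0031 -0.0004  0.0029] yaw units -0.0003 w 0.0297 grip 25.0 F [-1.9  5.2 -1.6] q [-0.46  0.06  0.19  1.99 -0.01  1.1   1.33]
```

```bash
python3 -m crank '-0.026 0 -0.052 0 -0.6;-0.029 0 -0.051 0 -0.6;-0.032 0 -0.049 0 -0.6;-0.034 0 -0.047 0 -0.6;-0.037 0 -0.045 0 -0.6;-0.04 0 -0.043 0 -0.6;0 0 0 0 -0.6'
python3 -m crank '-0.042 0 -0.04 0 -0.6;-0.044 0 -0.038 0 -0.6;-0.046 0 -0.035 0 -0.6;-0.048 0 -0.032 0 -0.6;-0.05 0 -0.03 0 -0.6;0 0 0 0 -0.6;0 0 0 0 -0.6;0 0 0 0 -0.6'
python3 -c "
from h import *
t=np.radians(60);x=.08-.2*np.cos(t)+.004*np.sin(t);z=.0625+.2*np.sin(t)+.004*np.cos(t)-.014
to([*world(x,0),z],.028)
from bench import cams
a=cams.camera('top')['img'][140:290,130:335];b=cams.camera('side')['img'][100:320,140:370]
cv2.imwrite('pics/l5.png',np.hstack([cv2.resize(a,(410,300),interpolation=cv2.INTER_CUBIC),cv2.resize(b,(314,300),interpolation=cv2.INTER_CUBIC)]))"
```

```text
time: 15.45
ee_pos: [0.5001, 0.0848, 0.19]
eef_rot: [-0.014, 1.0, 0.0, 0.0]
ft_force: [-4.1, 4.5, 0.3]
width: 0.0296
grip_force: 25.0
time: 16.25
ee_pos: [0.5449, 0.0859, 0.2238]
eef_rot: [-0.014, 1.0, 0.0, -0.0]
ft_force: [-2.4, 5.0, 1.3]
width: 0.0299
grip_force: 25.0
t 16.25 pos [0.5449 0.0859 0.2238] tilt [-3.e-04  2.e-04 -1.e+00] units [-0.005   0.001   0.0005] yaw units -0.0004 w 0.0299 grip 25.0 F [-2.4  5.   1.3] q [-0.44  0.17  0.22  1.67 -0.04  1.31  1.39]
```

View pics/l5.png

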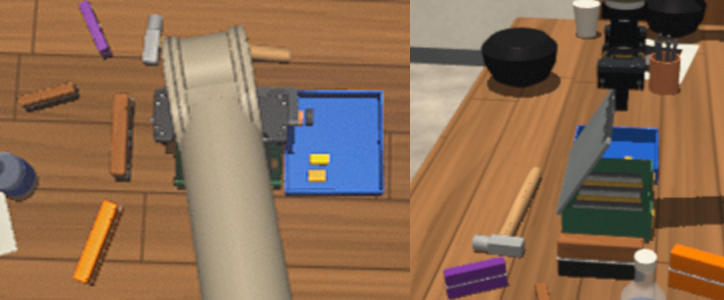

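The lid stands open over the box with its edge in the fingers. The measured rise of 171.2 mm and advance of 103 mm match 60°. All four offcuts are inside the tray: copper (299,118), steel (309,118), yellow (319,159), brass (317,175). The pusher stands clear at (121,135), and the bottle, can and hammer are where they were.

```bash
python3 -c "
from bench import workorder
print(workorder.close_job())"
```

```text
the job is handed in; nothing more can be done
None
```

I handed the job in at about 16 s of the 64 s allowed: all four offcuts are in the tray, the pusher is back standing where it was, and the gripper is holding the lid at about 60°; the hand-in returned no verdict.

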